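# Open a dead cash drawer by its rear manual release

## Task

The power is off and the cash drawer will not open. Take the release rod from the rubber mat, feel along the sunken plate in the back of the cash drawer until the shaft drops into the hidden release hole, and push it in until the latch trips and the drawer springs open. Then draw the rod out and lay it back down on the mat, without disturbing the other things on the counter.

Things in the scene. Friction and masses are not known exactly. Their poses are not given: they have to be found in the camera images.
- rod: The release rod, 200 mm long, about 0.15 kg: a square wooden handle, 100 mm long, 28 x 28 mm in section, then a straight round steel shaft, 10 mm in diameter and 100 mm long. It starts lying on the mat on its handle, the shaft level and clear of the mat. Origin: middle of the handle, on the rod's axis (14 mm above the mat as it lies). Its x axis runs along the rod to the tip, 150 mm from the origin.
- rod_tip (a point): The centre of the end of the rod's shaft, which is flat with a 1 mm chamfer.
- mat: A flat black rubber counter mat, 150 mm (its x) by 300 mm (its y) and 4 mm thick, fixed to the counter. Origin: the centre of its underside. x and y along its sides.
- till: The dark steel case of the cash drawer, fixed to the counter: 360 mm deep (its x), 400 mm wide (its y), 110 mm high, a flat card terminal on its lid. Origin: on the counter, at the foot of its back face, in the middle of its width. Its x axis points from back to front; its back, the plane x = 0, faces the robot. The drawer opens at the front, away from the robot.
- window (a point): The middle of the window in the back of the case, axes as the case. The window is 170 mm wide and 36 mm high; in it lies a flat plate sunk 4 mm behind the back; this point is on the plate's face, 45 mm above the counter. In the plate is one round release hole, 18 mm in diameter, at the height of this point but up to 50 mm to either side of it: where is not known and must be felt for.
- drawer (a joint): How far the money drawer stands out of the case, m: 0 shut and latched. A rod pushed squarely into the release hole meets the sprung latch tongue 10 mm behind the plate's face, pushes it with 5 to 10 N, trips it about 20 mm behind the face and meets a dead stop at about 26 mm. Once tripped, a spring drives the drawer forward to its stop at 0.12, where it stays.
- phone: Black desk telephone, 170 x 200 x 70 mm, a bystander. Origin: centre of its underside.
- padlock: Brass padlock standing on the counter, 55 mm wide, 28 mm thick, 82 mm high with its shackle, a bystander. Origin: centre of its underside.
- oil_can: Can of lock oil, 52 mm in diameter and 140 mm high, a bystander. Origin: centre of its underside.
- blank_box: Cardboard box of key blanks, 75 x 120 x 45 mm, a bystander. Origin: centre of its underside.
There are look-alikes about, which are no part of the job. Of the things that look like the rod, take the one that is farthest to the robot's left at the start.

How it is judged:
On the way, in this order (a step that is already met when the one before it is completed fails the run):
1. the rod's tip is in the release hole, at least 6 mm past the plate's face (x of rod_tip in the frame of till above 0.01 m and y of rod_tip in the frame of till between -0.065 and 0.065 m and z of rod_tip in the frame of till between 0.03 and 0.06 m).
2. the latch has tripped and the drawer has sprung open by more than 80 mm (value of joint drawer above 0.08 m), for 0.1 s.
At the end, for the whole second after the job is handed in: The drawer stands more than 80 mm open; the rod is out of the case and lies at rest on the mat, the middle of its handle over the mat and less than 24 mm above the counter (value of joint drawer above 0.08 m and x of rod in the frame of mat between -0.075 and 0.075 m and y of rod in the frame of mat between -0.15 and 0.15 m and height (world z) of rod below 0.024 m and linear speed of rod below 0.02 m/s); the robot touches nothing.
It fails at once if a bystander is moved by more than 20 mm or tipped over (distance of any of phone, padlock, oil_can, blank_box from where it was at the start of the episode above 0.02 m or angle between any of padlock, oil_can's own z axis and vertical above 0.35 rad).
It fails at once if the rod is dropped: it falls out of the fingers from more than about 25 mm up (linear speed of rod above 0.7 m/s and contact force between the fingers and rod below 0.05 N).
It also fails if it takes over 67 s, if anything falls off the work surface, if the arm or the gripper's body presses on something with over 40 N, if the wrist force passes 120 N, or if a joint passes its speed limit or range.

## Robot

A 6-joint arm with a two-finger parallel gripper is mounted at the origin on the work surface. World frame = base frame: x ahead of the robot, y to its left, z up, the work surface at z = 0. Lengths are in m, angles in rad, forces in N, time in s.
With the tool pointing down it reaches from about 0.225 to 0.875 m from the base axis. Payload 3.4 kg.
Tool frame: the origin (TCP) lies midway between the tips of the shut fingers; the grasp point (between the pads) lies env.grip_point_offset behind it (env.grip_point_offset is the distance from the TCP to the grasp point, in m); z points along the fingers, y is the line along which they close (so a half turn about z gives the same grasp; the last joint's range is limited). The gripper opens to 85 mm and grips with 20 to 120 N. Pads are 22 mm wide; open, the fingers measure 114 mm over their backs; the gripper's body (76 mm by 85 mm) begins 54 mm behind the grasp point. The pads swing forward as they close: fully open they stand 13 mm farther back than shut.
Start: joints at [1.188, 0.276, 1.505, -0, 1.361, -0.121], TCP at [0.149, 0.555, 0.231] pointing down, gripper open.
Joint ranges: [-2.89, 2.89], [-0.75, 2.08], [0.22, 2.7], [-1.18, 4.32], [0.11, 2.71], [-2.7, 2.7]. Speed limits (rad/s): [2.57, 2.57, 3.14, 3.14, 3.14, 3.14].

## Interface

Orientations are given as a 3x3 rotation matrix whose columns are the frame's x, y, z axes.
In Python, from bench import env gives the robot as it stands.
- The arm moves only by the tool send_rows, never from a script. Its argument "motion" is a list of rows, each an object of numbers: "x", "y", "z": the shift along the tool's x, y, z in m; "spin": the turn about the tool's z in degrees; "grip": the closure, from 0 (fully open) to 1 (shut). A call has 1 to 5 rows; each row shifts and turns the commanded pose from where the row before left it, along the tool's axes as they then stand; what a row does not reach is not made up. A row lasts 1/12 s, in which the tool goes at most 41.7 mm and 7.16 degrees, less where a joint would pass 70% of its speed; a pose out of reach is approached as far as the arm can. A call with a gripper value outside its range is refused whole. The fingers move at their own pace and stop on an object; the grip force is fixed at half the most. Time passes only in rows, so rows that do not move let the fingers close. It gives the time, the measured TCP pose, the force and the opening at its end, in the units of the state.
- env.state(): the state, without advancing time (a new reading comes with each control period).
- env.snapshot(name): name is "scene" or "top" or "wrist"; returns a dict with "pixels" (400x640x3 uint8, red, green, blue), "fx", "fy", "cx", "cy" (pixels), "R" (3x3) and "t" (3): a world point X has camera coordinates R X + t; the wrist camera has in their place "hand_eye" (4x4, takes a point from camera to tool coordinates, whose origin is the TCP and whose axes are the flange's). Camera axes: x right, y down, z forward; pixel columns grow to the right and rows downward; lengths in m; the calibration is good to about 2 mm. The wrist camera is an equidistant fisheye: a pixel r from the principal point sees the ray r / f radians off the axis. A picture is of the moment at which its call begins: read the wrist's pose just before it. There is no depth.
- env.job_done(): hands the job in, once; it reports no verdict.
Trained networks look in a picture, given as the dict that the camera call returned (one of the last four; its "shot" number tells which), for a name from the list of things; names that differ only in an ending like _2 or _b are one class to them, and where a whole thing is asked for, a point or a joint stands for the part that bears it (a point fixed in the world has none). Each returns a list of dicts, best first, with "p" (0 to 1); they miss things now and then, are a little off and sometimes report something else, mostly with a low value. They report only what shows in the picture. A call takes as long as a camera call. They do not tell look-alikes from the thing itself.
- env.search_frame(picture, query): "location" ([x, y, z] in m, in world coordinates, good to about 4 mm: the middle of the surface that is visible of it).
- env.cut_out(picture, query): "mask" (400x640 bool, what is visible of it).
- env.place_of(picture, query): "location" ([x, y, z] in m, in world coordinates, good to about 4 mm: a listed point, or the origin of a listed thing).
The state is a dict: "time_s": time; "q": joint angles; "dq": joint speeds; "tau": joint torques, N m; "ee_pos": TCP position; "tool_rot": TCP orientation; "wrist_force": force on the tool from outside, world axes, zero at the start; "moment": the same for the moment, N m; "grip_width": finger opening in m.
Only numpy, scipy, OpenCV 4.12 (cv2) and the standard library are available. Lean on these libraries where they do the work, as an engineer would, in place of code of your own. Each camera call takes 0.05 s, during which the arm holds its last target. There are 200 camera calls.

## Working session

There is one attempt and no reset: what is moved stays moved. The work goes in short steps, Python scripts to look and compute and a tool call to move; the robot and the scene stay as the last step left them, time stands still between calls to the robot, and variables do not carry over. Pictures are saved under pics/ and viewed, on a budget of 10 in all, crops included, one or two more only if the job needs it, and the job is handed in when it is done.

Besides the shell and the picture viewer there is one more tool, called after ">>>" as name(argument=value, ...) on one line, values as JSON. send_rows: Moves the arm, as the interface text tells. Its arguments: {"type":"object","properties":{"motion":{"type":"array","items":{"type":"object","properties":{"x":{"type":"number"},"y":{"type":"number"},"z":{"type":"number"},"spin":{"type":"number"},"grip":{"type":"number"}}}}},"required":["motion"]}

```bash
ls; mkdir -p pics
cat > h.py <<'E'
import numpy as np, cv2
from bench import env
def save(p,n,crop=None,s=1):
    im=p["pixels"][:,:,::-1]
    if crop: a,b,c,d=crop; im=im[b:d,a:c]
    cv2.imwrite("pics/"+n,cv2.resize(im,None,fx=s,fy=s,interpolation=cv2.INTER_CUBIC))
def pix2w(p,u,v,z):
    R=np.array(p["R"]);t=np.array(p["t"])
    d=R.T@np.array([(u-p["cx"])/p["fx"],(v-p["cy"])/p["fy"],1]);o=-R.T@t
    return o+d*(z-o[2])/d[2]
def w2pix(p,X):
    c=np.array(p["R"])@np.array(X)+p["t"]
    return p["fx"]*c[0]/c[2]+p["cx"],p["fy"]*c[1]/c[2]+p["cy"]
E
python3 - <<'E'
from h import *
print({k:v for k,v in env.state().items() if k not in("dq","tau")}, env.grip_point_offset)
for n in("scene","top"):
    p=env.snapshot(n);save(p,n+"0.png")
    print(n,p["fx"],-np.array(p["R"]).T@p["t"])
    for q in("rod","rod_tip","mat","till","window","phone","padlock","oil_can","blank_box"):
        print(q,[(np.round(d["location"],3).tolist(),round(d["p"],2)) for d in env.place_of(p,q)])
E
```

```text
pics
{'time_s': 0.0, 'q': array([ 1.18803289e+00,  2.76609992e-01,  1.50615014e+00, -2.80156684e-05,
        1.36064544e+00, -1.20956064e-01]), 'ee_pos': array([0.14862123, 0.55492518, 0.23042435]), 'tool_rot': array([[-9.65925217e-01,  2.58820499e-01, -6.51682895e-04],
       [ 2.58821248e-01,  9.65923754e-01, -1.69196427e-03],
       [ 1.91560953e-04, -1.80298033e-03, -9.99998356e-01]]), 'wrist_force': array([-0.24995006, -0.41761628,  0.0813752 ]), 'moment': array([0.00501978, 0.03343054, 0.00209595]), 'grip_width': 0.08540543216013667} 0.0187
scene 403.49026477766637 [ 1.5341668  -0.4147022   0.88981114]
rod [([0.453, -0.156, 0.019], 0.96), ([0.405, -0.569, 0.015], 0.66), ([0.283, -0.337, 0.016], 0.51)]
rod_tip [([0.493, -0.016, 0.017], 0.74), ([0.139, -0.311, 0.011], 0.74), ([0.323, -0.446, 0.017], 0.59), ([0.454, -0.154, 0.02], 0.17)]
mat [([0.458, -0.114, -0.003], 0.77), ([0.592, 0.51, -0.006], 0.18)]
till [([0.651, -0.038, 0.002], 0.57), ([0.453, -0.159, 0.022], 0.38)]
window []
phone [([0.62, -0.469, 0.0], 0.62), ([0.594, 0.509, -0.002], 0.6)]
padlock [([0.404, -0.32, -0.002], 0.59)]
oil_can [([0.405, 0.344, 0.0], 0.69)]
blank_box [([0.619, -0.47, 0.001], 0.56)]
top 462.47627586076425 [ 0.35366129 -0.04385991  1.51499703]
rod [([0.408, -0.568, 0.01], 0.98), ([0.455, -0.154, 0.017], 0.88), ([0.285, -0.335, 0.011], 0.55)]
rod_tip [([0.321, -0.438, 0.017], 0.96), ([0.492, -0.012, 0.017], 0.92), ([0.14, -0.304, 0.013], 0.6)]
mat [([0.462, -0.115, 0.004], 0.94)]
till [([0.649, -0.042, 0.0], 0.8)]
window [([0.655, -0.038, 0.042], 0.9)]
phone [([0.588, 0.51, 0.003], 0.57)]
padlock [([0.4, -0.329, -0.001], 0.52)]
oil_can [([0.403, 0.34, -0.001], 0.86)]
blank_box [([0.614, -0.469, 0.007], 0.58)]
```

View pics/top0.png

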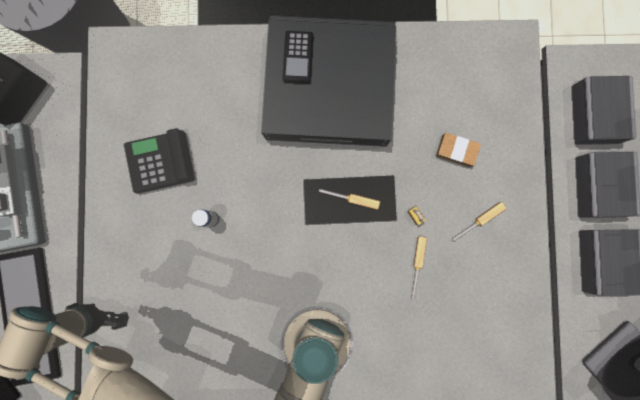

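View pics/scene0.png

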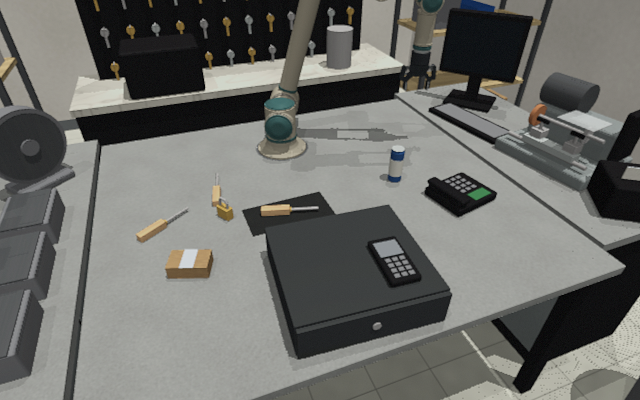

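The top view shows three rod look-alikes: A on the mat (350,200), B (480,222) and C (419,265). World +y is to the left in the picture, so A is the leftmost (y≈-0.15), and it is also the one on the mat. The till's back is at row ~140.

Run:
```python
from h import *
p=env.snapshot("top");save(p,"crop1.png",(250,100,450,250),4)
for d in env.cut_out(p,"rod"):
    m=d["mask"];v,u=np.nonzero(m)
    if abs(u.mean()-355)>25: continue
    P=np.array([pix2w(p,a,b,.018)[:2] for a,b in zip(u,v)])
    c=P.mean(0);w,V=np.linalg.eigh(np.cov((P-c).T));a=V[:,1];a*=np.sign(a[1]);s=(P-c)@a
    print("rod",d["p"],c,np.degrees(np.arctan2(a[1],a[0])),c+a*s.min(),c+a*s.max(),s.ptp() if hasattr(s,'ptp') else np.ptp(s))
for d in env.cut_out(p,"till")[:1]:
    m=d["mask"].astype(np.uint8);c=max(cv2.findContours(m,0,2)[0],key=cv2.contourArea)
    r=cv2.minAreaRect(c);b=cv2.boxPoints(r)
    print("till",d["p"],[np.round(pix2w(p,*q,.11),3).tolist() for q in b])
    us=range(275,385);vs=[np.nonzero(m[:,u])[0].max()+.5 for u in us]
    k=np.polyfit(us,vs,1);print("back edge",k)
    for z in(0,.11):
        A=pix2w(p,275,np.polyval(k,275),z);B=pix2w(p,385,np.polyval(k,385),z);d=A-B
        print(z,A,B,"till yaw",np.degrees(np.arctan2(-d[0],d[1])))
```

```text
rod 0.82 [ 0.4569268  -0.13774261] 75.3689302429169 [ 0.4398643  -0.20310123] [ 0.48755085 -0.02043589] 0.18878726675596708
till 0.93 [[0.641, 0.163, 0.11], [1.036, 0.14, 0.11], [1.007, -0.265, 0.11], [0.613, -0.235, 0.11]]
back edge [6.14566193e-02 1.22759135e+02]
0 [0.66249712 0.12999416 0.        ] [ 0.63432504 -0.23383593  0.        ] till yaw -4.427690086594371
0.11 [0.64007336 0.11737107 0.11      ] [ 0.61394678 -0.22004227  0.11      ] till yaw -4.4276900865943825
```

View pics/crop1.png

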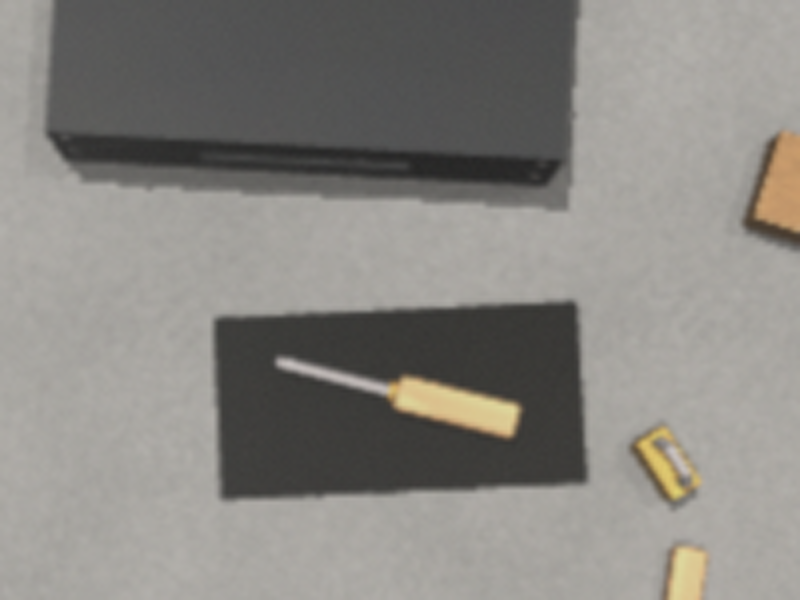

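A is confirmed: wooden handle on the mat at crop (455,405), with the tip at (280,362) pointing left. Fit: origin ≈ (0.4525,-0.155), yaw 75.4°. I'm moving over it now.

>>> send_rows(motion=[{"x":-0.012,"y":-0.0152,"grip":0},{"x":-0.024,"y":-0.0304,"grip":0},{"x":-0.024,"y":-0.0304,"grip":0},{"x":-0.024,"y":-0.0304,"grip":0},{"x":-0.024,"y":-0.0304,"grip":0}])

```text
invalid input at $.motion[0]: expected keys x, y, z, spin, grip
```

>>> send_rows(motion=[{"x":-0.024,"y":-0.0304,"grip":0},{"x":-0.024,"y":-0.0304,"grip":0},{"x":-0.024,"y":-0.0304,"grip":0},{"x":-0.024,"y":-0.0304,"grip":0},{"x":-0.024,"y":-0.0304,"grip":0}])

```text
invalid input at $.motion[0]: expected keys x, y, z, spin, grip
```

>>> send_rows(motion=[{"x":-0.024,"y":-0.0304,"grip":0},{"x":-0.024,"y":-0.0304,"grip":0},{"x":-0.024,"y":-0.0304,"grip":0},{"x":-0.024,"y":-0.0304,"grip":0},{"x":-0.024,"y":-0.0304,"grip":0}])

```text
invalid input at $.motion[0]: expected keys x, y, z, spin, grip
```

>>> send_rows(motion=[{"x":-0.024,"y":-0.0304,"grip":0},{"x":-0.024,"y":-0.0304,"grip":0},{"x":-0.024,"y":-0.0304,"grip":0},{"x":-0.024,"y":-0.0304,"grip":0},{"x":-0.012,"y":-0.0152,"grip":0}])

```text
invalid input at $.motion[0]: expected keys x, y, z, spin, grip
```

>>> send_rows(motion=[{"spin":7,"grip":0},{"spin":7,"grip":0},{"spin":7,"grip":0},{"spin":7,"grip":0},{"spin":7,"grip":0}])

```text
invalid input at $.motion[0]: expected keys x, y, z, spin, grip
```

>>> send_rows(motion=[{"spin":7,"grip":0},{"spin":7,"grip":0},{"spin":7,"grip":0},{"spin":7,"grip":0},{"spin":7,"grip":0}])

```text
invalid input at $.motion[0]: expected keys x, y, z, spin, grip
```

>>> send_rows(motion=[{"spin":7,"grip":0},{"spin":7,"grip":0},{"spin":5.6,"grip":0},{"grip":0},{"grip":0}])

```text
invalid input at $.motion[0]: expected keys x, y, z, spin, grip
```

All five keys are needed in every row.

>>> send_rows(motion=[{"x":-0.012,"y":-0.0152,"z":0,"spin":0,"grip":0},{"x":-0.024,"y":-0.0304,"z":0,"spin":0,"grip":0},{"x":-0.024,"y":-0.0304,"z":0,"spin":0,"grip":0},{"x":-0.024,"y":-0.0304,"z":0,"spin":0,"grip":0},{"x":-0.024,"y":-0.0304,"z":0,"spin":0,"grip":0}])

```text
time_s: 1.57
ee_pos: [0.218, 0.3938, 0.2313]
tool_rot: [[-0.966, 0.258, 0.0], [0.258, 0.966, 0.0], [-0.0, 0.0, -1.0]]
wrist_force: [1.1, 0.5, 1.1]
grip_width: 0.0854
```

>>> send_rows(motion=[{"x":-0.024,"y":-0.0304,"z":0,"spin":0,"grip":0},{"x":-0.024,"y":-0.0304,"z":0,"spin":0,"grip":0},{"x":-0.024,"y":-0.0304,"z":0,"spin":0,"grip":0},{"x":-0.024,"y":-0.0304,"z":0,"spin":0,"grip":0},{"x":-0.024,"y":-0.0304,"z":0,"spin":0,"grip":0}])

```text
time_s: 1.98
ee_pos: [0.2945, 0.2158, 0.2316]
tool_rot: [[-0.966, 0.258, 0.001], [0.258, 0.966, 0.001], [-0.001, 0.001, -1.0]]
wrist_force: [0.8, -0.1, -0.5]
grip_width: 0.0854
```

>>> send_rows(motion=[{"x":-0.024,"y":-0.0304,"z":0,"spin":0,"grip":0},{"x":-0.024,"y":-0.0304,"z":0,"spin":0,"grip":0},{"x":-0.024,"y":-0.0304,"z":0,"spin":0,"grip":0},{"x":-0.024,"y":-0.0304,"z":0,"spin":0,"grip":0},{"x":-0.024,"y":-0.0304,"z":0,"spin":0,"grip":0}])

```text
time_s: 2.4
ee_pos: [0.3712, 0.0377, 0.2317]
tool_rot: [[-0.966, 0.259, 0.001], [0.259, 0.966, 0.0], [-0.001, 0.001, -1.0]]
wrist_force: [0.4, 0.8, 0.2]
grip_width: 0.0855
```

>>> send_rows(motion=[{"x":-0.024,"y":-0.0304,"z":0,"spin":0,"grip":0},{"x":-0.024,"y":-0.0304,"z":0,"spin":0,"grip":0},{"x":-0.024,"y":-0.0304,"z":0,"spin":0,"grip":0},{"x":-0.024,"y":-0.0304,"z":0,"spin":0,"grip":0},{"x":-0.012,"y":-0.0152,"z":0,"spin":0,"grip":0}])

```text
time_s: 2.82
ee_pos: [0.4417, -0.1249, 0.2314]
tool_rot: [[-0.965, 0.262, 0.002], [0.262, 0.965, -0.003], [-0.003, -0.002, -1.0]]
wrist_force: [-0.2, 0.3, -0.3]
grip_width: 0.0859
```

>>> send_rows(motion=[{"x":0,"y":0,"z":0,"spin":7,"grip":0},{"x":0,"y":0,"z":0,"spin":7,"grip":0},{"x":0,"y":0,"z":0,"spin":7,"grip":0},{"x":0,"y":0,"z":0,"spin":7,"grip":0},{"x":0,"y":0,"z":0,"spin":7,"grip":0}])

```text
time_s: 3.23
ee_pos: [0.4398, -0.1207, 0.2313]
tool_rot: [[-0.638, 0.77, 0.0], [0.77, 0.638, 0.0], [0.0, 0.0, -1.0]]
wrist_force: [0.1, 0.8, -0.1]
grip_width: 0.0856
```

>>> send_rows(motion=[{"x":0,"y":0,"z":0,"spin":7,"grip":0},{"x":0,"y":0,"z":0,"spin":7,"grip":0},{"x":0,"y":0,"z":0,"spin":7,"grip":0},{"x":0,"y":0,"z":0,"spin":7,"grip":0},{"x":0,"y":0,"z":0,"spin":7,"grip":0}])

```text
time_s: 3.65
ee_pos: [0.4398, -0.1205, 0.2314]
tool_rot: [[-0.081, 0.997, 0.0], [0.997, 0.081, -0.0], [-0.0, 0.0, -1.0]]
wrist_force: [0.3, 0.1, 0.5]
grip_width: 0.0855
```

>>> send_rows(motion=[{"x":0,"y":0,"z":0,"spin":7,"grip":0},{"x":0,"y":0,"z":0,"spin":7,"grip":0},{"x":0,"y":0,"z":0,"spin":5.6,"grip":0},{"x":0,"y":0,"z":0,"spin":0,"grip":0},{"x":0,"y":0,"z":0,"spin":0,"grip":0}])

```text
time_s: 4.07
ee_pos: [0.4398, -0.1205, 0.2313]
tool_rot: [[0.25, 0.968, 0.0], [0.968, -0.25, 0.0], [0.0, 0.0, -1.0]]
wrist_force: [0.1, 0.4, -0.4]
grip_width: 0.0853
```

>>> send_rows(motion=[{"x":-0.015,"y":0.0104,"z":0.015,"spin":0,"grip":0},{"x":-0.015,"y":0.0104,"z":0.025,"spin":0,"grip":0},{"x":0,"y":0,"z":0.03,"spin":0,"grip":0},{"x":0,"y":0,"z":0.03,"spin":0,"grip":0},{"x":0,"y":0,"z":0,"spin":0,"grip":0}])

```text
time_s: 4.48
ee_pos: [0.4485, -0.1531, 0.1265]
tool_rot: [[0.251, 0.968, -0.01], [0.968, -0.251, 0.005], [0.003, -0.011, -1.0]]
wrist_force: [-0.9, 1.0, 0.8]
grip_width: 0.0854
```

```bash
cat >> h.py <<'E'
def wray(p,s,u,v):  # wrist pixel -> world origin, direction
    H=np.array(p["hand_eye"]);R=np.array(s["tool_rot"])
    a=np.array([(u-p["cx"])/p["fx"],(v-p["cy"])/p["fy"]]);th=np.hypot(*a)
    d=np.r_[a/max(th,1e-9)*np.sin(th),np.cos(th)]
    return R@H[:3,3]+s["ee_pos"],R@H[:3,:3]@d
def wpt(p,s,u,v,z):
    o,d=wray(p,s,u,v);return o+d*(z-o[2])/d[2]
def ww2pix(p,s,X):
    H=np.array(p["hand_eye"]);R=np.array(s["tool_rot"])
    c=H[:3,:3].T@(R.T@(np.array(X)-s["ee_pos"])-H[:3,3]);r=np.hypot(c[0],c[1]);th=np.arctan2(r,c[2])
    return p["fx"]*th*c[0]/r+p["cx"],p["fy"]*th*c[1]/r+p["cy"]
def line(P):
    c=P.mean(0);w,V=np.linalg.eigh(np.cov((P-c).T));a=V[:,1];s=(P-c)@a
    return c,np.degrees(np.arctan2(a[1],a[0])),c+a*s.min(),c+a*s.max(),np.ptp(s)
E
python3 - <<'E'
from h import *
s=env.state();p=env.snapshot("wrist");save(p,"w1.png");print(s["ee_pos"],s["tool_rot"],p["hand_eye"])
for d in env.cut_out(p,"rod"):
    v,u=np.nonzero(d["mask"]);print(d["p"],len(u),u.mean(),v.mean(),[np.round(x,4) for x in line(np.array([wpt(p,s,a,b,.020)[:2] for a,b in zip(u,v)]))])
for q in("rod","rod_tip","window","till"):
    print(q,[(np.round(d["location"],3).tolist(),round(d["p"],2)) for d in env.place_of(p,q)])
E
```

```text
[ 0.44847044 -0.1530922   0.12647686] [[ 0.25060982  0.96803537 -0.01011092]
 [ 0.9680847  -0.25056725  0.00529807]
 [ 0.00259525 -0.01111597 -0.99993485]] [[ 7.64823444e-04 -9.55853939e-01 -2.93841219e-01  7.49037949e-02]
 [ 9.99999620e-01  6.08156689e-04  6.24535206e-04  1.17129677e-03]
 [-4.18262934e-04 -2.93841585e-01  9.55854041e-01 -1.42160025e-01]
 [ 0.00000000e+00  0.00000000e+00  0.00000000e+00  1.00000000e+00]]
0.7 206 171.96601941747574 361.00970873786406 [array([ 0.2137, -0.3168]), np.float64(169.3007), array([ 0.2333, -0.3205]), array([ 0.1918, -0.3127]), np.float64(0.0422)]
rod [([0.451, -0.154, 0.018], 0.68)]
rod_tip [([0.492, -0.014, 0.021], 0.74)]
window [([0.65, -0.036, 0.044], 0.95)]
till [([0.647, -0.04, -0.003], 0.77)]
```

View pics/w1.png

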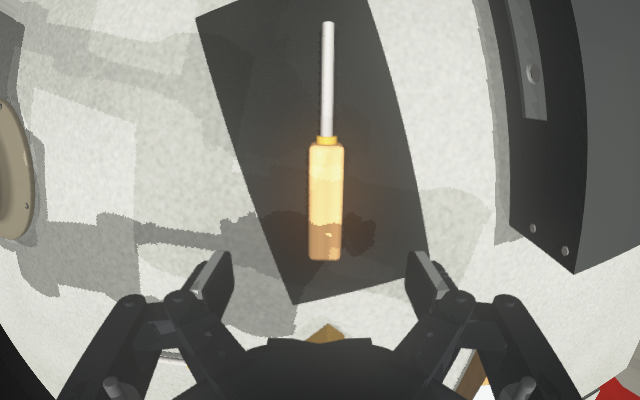

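The wrist view shows the rod clearly: handle (309–344, 145–260), shaft up to the tip (328,22). The till's window is at upper right, with a round spot on the plate at (532,74) that may be the hole.

Run:
```python
from h import *
s=env.state();p=env.snapshot("wrist")
print(s["ee_pos"],p["cx"],p["cy"])
im=cv2.cvtColor(p["pixels"],cv2.COLOR_RGB2HSV);m=cv2.inRange(im,(8,70,90),(35,255,255));m[:140]=0;m[264:]=0;m[:,:290]=0;m[:,360:]=0
v,u=np.nonzero(m);print([np.round(x,4) for x in line(np.array([wpt(p,s,a,b,.030)[:2] for a,b in zip(u,v)]))])
print("tip",wpt(p,s,328,22,.018),"neck",wpt(p,s,327,138,.018))
# plate points: window px on plate plane; intersect with z=.045
for n,(a,b) in dict(spot=(532,74),wl=(0,0)).items():
    if a: print(n,wpt(p,s,a,b,.045))
print("till foot corner etc", wpt(p,s,511,225,0),wpt(p,s,574,274,.11),wpt(p,s,527,119,.027),wpt(p,s,547,121,.063),wpt(p,s,510,0,.027))
save(p,"w2.png",(460,0,640,290),2)
```

```text
[ 0.45378842 -0.15532258  0.13324916] 318.9957656896258 198.64128442567863
[array([ 0.4556, -0.1565]), np.float64(72.0378), array([ 0.4393, -0.2069]), array([ 0.4708, -0.1097]), np.float64(0.1022)]
tip [ 0.49939683 -0.01563849  0.018     ] neck [ 0.4740799 -0.1106124  0.018    ]
spot [ 0.66300998 -0.08904968  0.045     ]
till foot corner etc [ 0.65202283 -0.24880035  0.        ] [ 0.65259957 -0.25094144  0.11      ] [ 0.66282355 -0.13081225  0.027     ] [ 0.65794741 -0.1288432   0.063     ] [ 0.6721733  -0.01697343  0.027     ]
```

View pics/w2.png

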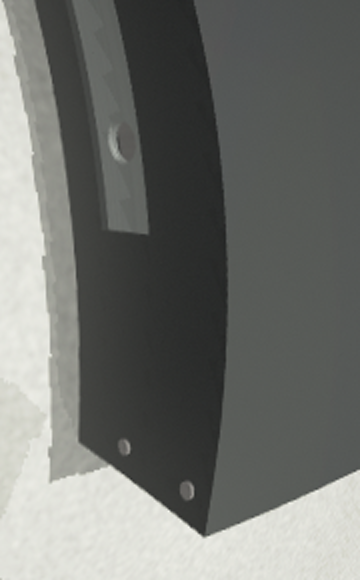

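The crop shows the round hole in the plate at crop (121,143), about 42 mm from the window's right end. It projects to world (0.663,-0.089). Next is the grasp, on the front part of the handle near the centre of mass.

>>> send_rows(motion=[{"x":0.0155,"y":0.001,"z":0.01,"spin":0,"grip":0},{"x":0.0155,"y":0.001,"z":0.025,"spin":0,"grip":0},{"x":0,"y":0,"z":0.03,"spin":0,"grip":0},{"x":0,"y":0,"z":0.025,"spin":0,"grip":0},{"x":0,"y":0,"z":0,"spin":0,"grip":0}])

```text
time_s: 5.25
ee_pos: [0.4596, -0.1238, 0.0386]
tool_rot: [[0.251, 0.968, -0.006], [0.968, -0.251, 0.003], [0.001, -0.007, -1.0]]
wrist_force: [-0.9, -0.2, -0.4]
grip_width: 0.0853
```

>>> send_rows(motion=[{"x":0,"y":0,"z":0.01,"spin":0,"grip":0},{"x":0,"y":0,"z":0.01,"spin":0,"grip":0},{"x":0,"y":0,"z":0.01,"spin":0,"grip":0},{"x":0,"y":0,"z":0,"spin":0,"grip":0},{"x":0,"y":0,"z":0,"spin":0,"grip":0}])

```text
time_s: 5.67
ee_pos: [0.463, -0.1257, 0.0125]
tool_rot: [[0.252, 0.968, 0.002], [0.968, -0.252, -0.001], [-0.0, 0.002, -1.0]]
wrist_force: [-0.5, 0.2, -0.4]
grip_width: 0.0856
```

>>> send_rows(motion=[{"x":0,"y":0,"z":0.006,"spin":0,"grip":0},{"x":0,"y":0,"z":0,"spin":0,"grip":0},{"x":0,"y":0,"z":0,"spin":0,"grip":0.4},{"x":0,"y":0,"z":0,"spin":0,"grip":0.6},{"x":0,"y":0,"z":0,"spin":0,"grip":1}])

```text
time_s: 6.08
ee_pos: [0.4623, -0.1253, 0.0056]
tool_rot: [[0.252, 0.968, 0.001], [0.968, -0.252, -0.0], [0.0, 0.001, -1.0]]
wrist_force: [-0.8, -0.1, -0.5]
grip_width: 0.0518
```

>>> send_rows(motion=[{"x":0,"y":0,"z":0,"spin":0,"grip":1},{"x":0,"y":0,"z":0,"spin":0,"grip":1},{"x":0,"y":0,"z":0,"spin":0,"grip":1},{"x":0,"y":0,"z":0,"spin":0,"grip":1},{"x":0,"y":0,"z":0,"spin":0,"grip":1}])

```text
time_s: 6.5
ee_pos: [0.4621, -0.1252, 0.0056]
tool_rot: [[0.252, 0.968, 0.0], [0.968, -0.252, 0.0], [0.0, 0.0, -1.0]]
wrist_force: [-1.1, 1.1, 5.4]
grip_width: 0.0267
```

>>> send_rows(motion=[{"x":0,"y":0,"z":-0.005,"spin":0,"grip":1},{"x":0,"y":0,"z":-0.01,"spin":0,"grip":1},{"x":0,"y":0,"z":-0.01,"spin":0,"grip":1},{"x":0,"y":0,"z":-0.01,"spin":0,"grip":1},{"x":0,"y":0,"z":0,"spin":0,"grip":1}])

```text
time_s: 6.92
ee_pos: [0.4633, -0.1257, 0.0417]
tool_rot: [[0.252, 0.968, 0.003], [0.968, -0.252, -0.001], [-0.0, 0.003, -1.0]]
wrist_force: [1.1, -0.4, -2.0]
grip_width: 0.0269
```

>>> send_rows(motion=[{"x":0,"y":0,"z":0,"spin":3,"grip":1},{"x":0,"y":0,"z":0,"spin":6,"grip":1},{"x":0,"y":0,"z":0,"spin":7,"grip":1},{"x":0,"y":0,"z":0,"spin":7,"grip":1},{"x":0,"y":0,"z":0,"spin":7,"grip":1}])

```text
time_s: 7.33
ee_pos: [0.4617, -0.1251, 0.0396]
tool_rot: [[0.706, 0.708, -0.001], [0.708, -0.706, 0.001], [-0.0, -0.001, -1.0]]
wrist_force: [0.3, 0.2, -1.8]
grip_width: 0.027
```

>>> send_rows(motion=[{"x":0,"y":0,"z":0,"spin":7,"grip":1},{"x":0,"y":0,"z":0,"spin":7,"grip":1},{"x":0,"y":0,"z":0,"spin":7,"grip":1},{"x":0,"y":0,"z":0,"spin":7,"grip":1},{"x":0,"y":0,"z":0,"spin":7,"grip":1}])

```text
time_s: 7.75
ee_pos: [0.4618, -0.1251, 0.0396]
tool_rot: [[0.985, 0.175, -0.001], [0.175, -0.985, 0.0], [-0.001, -0.001, -1.0]]
wrist_force: [-0.2, -0.2, -2.0]
grip_width: 0.027
```

>>> send_rows(motion=[{"x":0,"y":0,"z":0,"spin":7,"grip":1},{"x":0,"y":0,"z":0,"spin":5,"grip":1},{"x":0,"y":0,"z":0,"spin":2.9,"grip":1},{"x":0,"y":0,"z":0,"spin":0,"grip":1},{"x":0,"y":0,"z":0,"spin":0,"grip":1}])

```text
time_s: 8.17
ee_pos: [0.4618, -0.1252, 0.0398]
tool_rot: [[0.997, -0.077, -0.001], [-0.077, -0.997, 0.0], [-0.001, -0.0, -1.0]]
wrist_force: [0.4, 0.2, -1.7]
grip_width: 0.027
```

Run:
```python
from h import *
s=env.state();p=env.snapshot("wrist");save(p,"w3.png");print(s["ee_pos"],s["tool_rot"],s["wrist_force"])
for q in("rod_tip","window","till"):
    print(q,[(np.round(d["location"],3).tolist(),round(d["p"],2)) for d in env.place_of(p,q)])
```

```text
[ 0.46184149 -0.12515053  0.03979474] [[ 9.97029867e-01 -7.70128893e-02 -6.77301263e-04]
 [-7.70126498e-02 -9.97030046e-01  3.72944882e-04]
 [-7.04011272e-04 -3.19676421e-04 -9.99999701e-01]] [ 0.39947742  0.20212448 -1.65213021]
rod_tip [([0.575, -0.136, 0.056], 0.89), ([0.325, -0.441, 0.013], 0.6)]
window []
till []
```

View pics/w3.png

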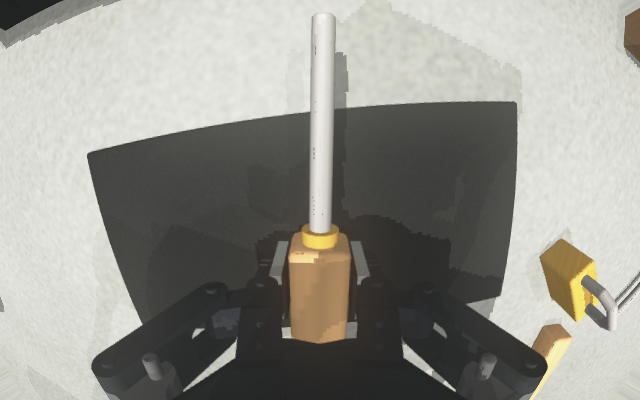

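The rod is held straight along tool x: shaft from (320,230) to tip (323,15). I'm lowering it to 45 mm, lining up with the seen hole and approaching.

>>> send_rows(motion=[{"x":0,"y":-0.015,"z":0.002,"spin":0,"grip":1},{"x":0,"y":-0.0215,"z":0.005,"spin":0,"grip":1},{"x":0.01,"y":-0.015,"z":0,"spin":0,"grip":1},{"x":0.02,"y":0,"z":0,"spin":0,"grip":1},{"x":0.015,"y":0,"z":0,"spin":0,"grip":1}])

```text
time_s: 8.78
ee_pos: [0.5119, -0.0766, 0.0333]
tool_rot: [[0.997, -0.077, 0.001], [-0.077, -0.997, 0.0], [0.001, -0.0, -1.0]]
wrist_force: [0.7, -0.2, -1.6]
grip_width: 0.027
```

>>> send_rows(motion=[{"x":0,"y":0,"z":0,"spin":0,"grip":1},{"x":0,"y":0,"z":0,"spin":0,"grip":1},{"x":0,"y":0,"z":0,"spin":0,"grip":1},{"x":0,"y":0,"z":0,"spin":0,"grip":1},{"x":0,"y":0,"z":0,"spin":0,"grip":1}])

```text
time_s: 9.2
ee_pos: [0.5098, -0.0774, 0.0332]
tool_rot: [[0.997, -0.079, -0.001], [-0.079, -0.997, 0.0], [-0.001, -0.0, -1.0]]
wrist_force: [-0.1, -0.0, -1.8]
grip_width: 0.0275
```

Run:
```python
from h import *
s=env.state();p=env.snapshot("wrist");save(p,"w4.png",(180,0,460,200),2.8);print(s["ee_pos"],s["wrist_force"])
for q in("rod_tip","window","till"):
    print(q,[(np.round(d["location"],3).tolist(),round(d["p"],2)) for d in env.place_of(p,q)])
```

```text
[ 0.50983825 -0.07739436  0.03317606] [-0.10685677 -0.01033161 -1.75090766]
rod_tip [([0.624, -0.091, 0.049], 0.87), ([0.321, -0.445, 0.011], 0.68), ([0.648, -0.038, 0.001], 0.4)]
window []
till [([0.646, -0.038, -0.001], 0.59)]
```

View pics/w4.png

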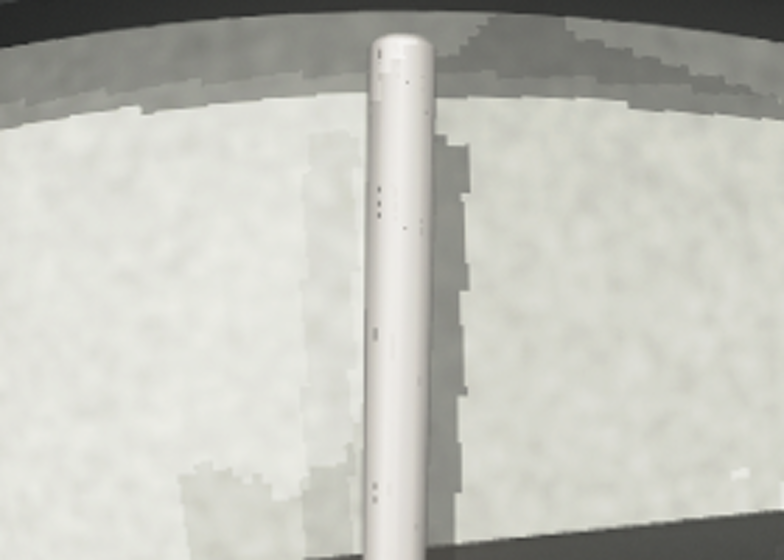

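The tip is clear of the back with the foot line ahead and square, but the plate can't be seen from here. I'll feel for it.

>>> send_rows(motion=[{"x":0.005,"y":0,"z":0,"spin":0,"grip":1},{"x":0.005,"y":0,"z":0,"spin":0,"grip":1},{"x":0.002,"y":0,"z":0,"spin":0,"grip":1},{"x":0.002,"y":0,"z":0,"spin":0,"grip":1},{"x":0,"y":0,"z":0,"spin":0,"grip":1}])

```text
time_s: 9.82
ee_pos: [0.5258, -0.0787, 0.0333]
tool_rot: [[0.997, -0.078, 0.001], [-0.078, -0.997, -0.0], [0.001, 0.0, -1.0]]
wrist_force: [0.2, -0.1, -2.4]
grip_width: 0.0273
```

>>> send_rows(motion=[{"x":0.002,"y":0,"z":0,"spin":0,"grip":1},{"x":0.002,"y":0,"z":0,"spin":0,"grip":1},{"x":0.002,"y":0,"z":0,"spin":0,"grip":1},{"x":0,"y":0,"z":0,"spin":0,"grip":1},{"x":0,"y":0,"z":0,"spin":0,"grip":1}])

```text
time_s: 10.23
ee_pos: [0.5311, -0.079, 0.0333]
tool_rot: [[0.997, -0.078, 0.0], [-0.078, -0.997, 0.0], [-0.0, -0.0, -1.0]]
wrist_force: [-0.5, 0.2, -0.8]
grip_width: 0.0271
```

>>> send_rows(motion=[{"x":0.002,"y":0,"z":0,"spin":0,"grip":1},{"x":0.002,"y":0,"z":0,"spin":0,"grip":1},{"x":0.001,"y":0,"z":0,"spin":0,"grip":1},{"x":0,"y":0,"z":0,"spin":0,"grip":1},{"x":0,"y":0,"z":0,"spin":0,"grip":1}])

```text
time_s: 10.65
ee_pos: [0.5348, -0.0792, 0.033]
tool_rot: [[0.997, -0.078, -0.002], [-0.078, -0.997, 0.001], [-0.002, -0.0, -1.0]]
wrist_force: [-4.0, 0.4, 0.0]
grip_width: 0.0272
```

Contact is at 4 N on the plate, with no drop. The window's ends suggest the hole is a few mm to the left, so I'll slide that way under light pressure.

>>> send_rows(motion=[{"x":0,"y":-0.001,"z":0,"spin":0,"grip":1},{"x":0,"y":-0.001,"z":0,"spin":0,"grip":1},{"x":0,"y":-0.001,"z":0,"spin":0,"grip":1},{"x":0,"y":0,"z":0,"spin":0,"grip":1},{"x":0,"y":0,"z":0,"spin":0,"grip":1}])

```text
time_s: 11.07
ee_pos: [0.5371, -0.0764, 0.0335]
tool_rot: [[0.997, -0.078, 0.002], [-0.078, -0.997, -0.0], [0.002, 0.0, -1.0]]
wrist_force: [0.2, -0.8, -1.8]
grip_width: 0.0267
```

>>> send_rows(motion=[{"x":0,"y":-0.001,"z":0,"spin":0,"grip":1},{"x":0,"y":-0.001,"z":0,"spin":0,"grip":1},{"x":0,"y":-0.001,"z":0,"spin":0,"grip":1},{"x":0,"y":0,"z":0,"spin":0,"grip":1},{"x":0,"y":0,"z":0,"spin":0,"grip":1}])

```text
time_s: 11.48
ee_pos: [0.5365, -0.0733, 0.0333]
tool_rot: [[0.997, -0.078, 0.0], [-0.078, -0.997, 0.0], [0.0, -0.0, -1.0]]
wrist_force: [-0.5, -0.3, -1.0]
grip_width: 0.0265
```

>>> send_rows(motion=[{"x":0,"y":-0.001,"z":0,"spin":0,"grip":1},{"x":0,"y":-0.001,"z":0,"spin":0,"grip":1},{"x":0,"y":-0.001,"z":0,"spin":0,"grip":1},{"x":0,"y":0,"z":0,"spin":0,"grip":1},{"x":0,"y":0,"z":0,"spin":0,"grip":1}])

```text
time_s: 11.9
ee_pos: [0.5367, -0.0704, 0.0333]
tool_rot: [[0.997, -0.078, 0.0], [-0.078, -0.997, 0.0], [0.0, -0.0, -1.0]]
wrist_force: [-0.2, -0.4, -2.1]
grip_width: 0.0266
```

The force vanished after 3 mm of sliding, so the tip is perhaps in the hole. I'll try advancing.

>>> send_rows(motion=[{"x":0.001,"y":0.001,"z":0,"spin":0,"grip":1},{"x":0.001,"y":0.001,"z":0,"spin":0,"grip":1},{"x":0.001,"y":0,"z":0,"spin":0,"grip":1},{"x":0,"y":0,"z":0,"spin":0,"grip":1},{"x":0,"y":0,"z":0,"spin":0,"grip":1}])

```text
time_s: 12.32
ee_pos: [0.5396, -0.0727, 0.0333]
tool_rot: [[0.997, -0.079, 0.0], [-0.079, -0.997, 0.0], [0.0, -0.0, -1.0]]
wrist_force: [-0.4, 0.2, -1.5]
grip_width: 0.0268
```

>>> send_rows(motion=[{"x":0.002,"y":0,"z":0,"spin":0,"grip":1},{"x":0.002,"y":0,"z":0,"spin":0,"grip":1},{"x":0.002,"y":0,"z":0,"spin":0,"grip":1},{"x":0,"y":0,"z":0,"spin":0,"grip":1},{"x":0,"y":0,"z":0,"spin":0,"grip":1}])

```text
time_s: 12.73
ee_pos: [0.5449, -0.073, 0.0331]
tool_rot: [[0.997, -0.078, -0.001], [-0.078, -0.997, 0.0], [-0.001, -0.0, -1.0]]
wrist_force: [-1.8, 0.2, -0.9]
grip_width: 0.0266
```

>>> send_rows(motion=[{"x":0.002,"y":0,"z":0,"spin":0,"grip":1},{"x":0.002,"y":0,"z":0,"spin":0,"grip":1},{"x":0.002,"y":0,"z":0,"spin":0,"grip":1},{"x":0,"y":0,"z":0,"spin":0,"grip":1},{"x":0,"y":0,"z":0,"spin":0,"grip":1}])

```text
time_s: 13.15
ee_pos: [0.5471, -0.073, 0.0327]
tool_rot: [[0.997, -0.078, -0.009], [-0.078, -0.997, 0.001], [-0.009, -0.001, -1.0]]
wrist_force: [-10.1, 0.2, 2.6]
grip_width: 0.0273
```

>>> send_rows(motion=[{"x":0.002,"y":0,"z":0,"spin":0,"grip":1},{"x":0.002,"y":0,"z":0,"spin":0,"grip":1},{"x":0.001,"y":0,"z":0,"spin":0,"grip":1},{"x":0,"y":0,"z":0,"spin":0,"grip":1},{"x":0,"y":0,"z":0,"spin":0,"grip":1}])

```text
time_s: 13.57
ee_pos: [0.5517, -0.0732, 0.0324]
tool_rot: [[0.997, -0.078, -0.01], [-0.078, -0.997, 0.002], [-0.01, -0.001, -1.0]]
wrist_force: [-9.3, -0.6, 1.5]
grip_width: 0.0268
```

>>> send_rows(motion=[{"x":0.002,"y":0,"z":0,"spin":0,"grip":1},{"x":0.002,"y":0,"z":0,"spin":0,"grip":1},{"x":0.001,"y":0,"z":0,"spin":0,"grip":1},{"x":0,"y":0,"z":0,"spin":0,"grip":1},{"x":0,"y":0,"z":0,"spin":0,"grip":1}])

```text
time_s: 13.98
ee_pos: [0.5577, -0.0735, 0.0321]
tool_rot: [[0.997, -0.078, -0.008], [-0.078, -0.997, 0.002], [-0.008, -0.001, -1.0]]
wrist_force: [-5.2, -0.2, -1.7]
grip_width: 0.0271
```

Run:
```python
from h import *
p=env.snapshot("scene");save(p,"s2.png",(220,180,500,380),2.8);print(env.state()["wrist_force"])
```

```text
[-5.83627655  0.68307281 -2.28365639]
```

View pics/s2.png

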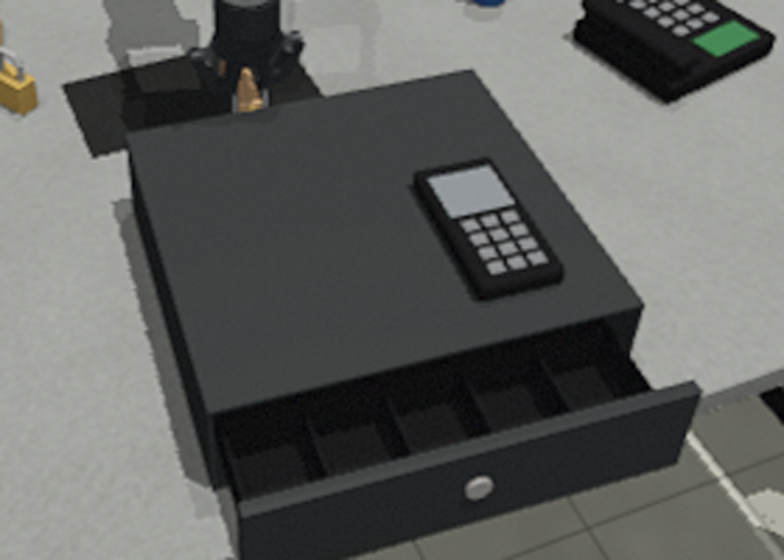

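The drawer is fully open, with its compartments visible at crop (450,400). I'm drawing the rod straight out and laying it on the mat.

>>> send_rows(motion=[{"x":-0.005,"y":0,"z":0,"spin":0,"grip":1},{"x":-0.01,"y":0,"z":0,"spin":0,"grip":1},{"x":-0.01,"y":0,"z":0,"spin":0,"grip":1},{"x":-0.01,"y":0,"z":0,"spin":0,"grip":1},{"x":-0.01,"y":0,"z":0,"spin":0,"grip":1}])

```text
time_s: 14.45
ee_pos: [0.5171, -0.0712, 0.0341]
tool_rot: [[0.997, -0.079, 0.004], [-0.079, -0.997, -0.001], [0.004, 0.0, -1.0]]
wrist_force: [0.3, 0.2, -1.8]
grip_width: 0.0273
```

>>> send_rows(motion=[{"x":-0.01,"y":0,"z":0,"spin":0,"grip":1},{"x":-0.01,"y":0,"z":0,"spin":0,"grip":1},{"x":-0.007,"y":0,"z":0,"spin":0,"grip":1},{"x":0,"y":0,"z":0,"spin":0,"grip":1},{"x":0,"y":0,"z":0,"spin":0,"grip":1}])

```text
time_s: 14.87
ee_pos: [0.4897, -0.0689, 0.0336]
tool_rot: [[0.997, -0.079, 0.001], [-0.079, -0.997, -0.0], [0.001, 0.0, -1.0]]
wrist_force: [1.4, 0.2, -1.4]
grip_width: 0.0271
```

Run:
```python
from h import *
s=env.state();print(s["ee_pos"],s["wrist_force"])
p=env.snapshot("top")
for q in("rod","rod_tip","mat"):
    print(q,[(np.round(d["location"],3).tolist(),round(d["p"],2)) for d in env.place_of(p,q)])
```

```text
[ 0.4897173  -0.06885246  0.03356406] [ 1.41992711  0.22533024 -1.44763259]
rod [([0.409, -0.568, 0.012], 0.95), ([0.284, -0.333, 0.015], 0.94), ([0.458, -0.069, 0.046], 0.74)]
rod_tip [([0.323, -0.442, 0.015], 0.71), ([0.136, -0.305, 0.014], 0.66)]
mat [([0.459, -0.116, 0.001], 0.86)]
```

Rod at (0.458,-0.069) is over the mat (centre (0.46,-0.115)). Lowering.

>>> send_rows(motion=[{"x":0,"y":0,"z":0.008,"spin":0,"grip":1},{"x":0,"y":0,"z":0.008,"spin":0,"grip":1},{"x":0,"y":0,"z":0.006,"spin":0,"grip":1},{"x":0,"y":0,"z":0.003,"spin":0,"grip":1},{"x":0,"y":0,"z":0,"spin":0,"grip":1}])

```text
time_s: 15.48
ee_pos: [0.4887, -0.0685, 0.007]
tool_rot: [[0.997, -0.078, -0.003], [-0.078, -0.997, 0.001], [-0.003, -0.001, -1.0]]
wrist_force: [-0.2, 0.2, -1.9]
grip_width: 0.0267
```

>>> send_rows(motion=[{"x":0,"y":0,"z":0.001,"spin":0,"grip":1},{"x":0,"y":0,"z":0.001,"spin":0,"grip":1},{"x":0,"y":0,"z":0,"spin":0,"grip":1},{"x":0,"y":0,"z":0,"spin":0,"grip":1},{"x":0,"y":0,"z":0,"spin":0,"grip":1}])

```text
time_s: 15.9
ee_pos: [0.4898, -0.0688, 0.0065]
tool_rot: [[0.997, -0.078, 0.001], [-0.078, -0.997, -0.0], [0.001, 0.0, -1.0]]
wrist_force: [-0.1, -0.3, -2.1]
grip_width: 0.027
```

>>> send_rows(motion=[{"x":0,"y":0,"z":0.001,"spin":0,"grip":1},{"x":0,"y":0,"z":0,"spin":0,"grip":1},{"x":0,"y":0,"z":0,"spin":0,"grip":0.5},{"x":0,"y":0,"z":0,"spin":0,"grip":0.3},{"x":0,"y":0,"z":0,"spin":0,"grip":0}])

```text
time_s: 16.32
ee_pos: [0.4897, -0.0688, 0.0054]
tool_rot: [[0.997, -0.078, 0.0], [-0.078, -0.997, 0.0], [0.0, -0.0, -1.0]]
wrist_force: [-0.3, -0.0, -0.2]
grip_width: 0.0625
```

>>> send_rows(motion=[{"x":0,"y":0,"z":0,"spin":0,"grip":0},{"x":0,"y":0,"z":0,"spin":0,"grip":0},{"x":0,"y":0,"z":0,"spin":0,"grip":0},{"x":0,"y":0,"z":0,"spin":0,"grip":0},{"x":0,"y":0,"z":0,"spin":0,"grip":0}])

```text
time_s: 16.73
ee_pos: [0.4896, -0.0687, 0.0053]
tool_rot: [[0.997, -0.078, -0.0], [-0.078, -0.997, 0.0], [-0.0, -0.0, -1.0]]
wrist_force: [-0.8, 0.6, 0.0]
grip_width: 0.0852
```

>>> send_rows(motion=[{"x":0,"y":0,"z":-0.01,"spin":0,"grip":0},{"x":0,"y":0,"z":-0.02,"spin":0,"grip":0},{"x":0,"y":0,"z":-0.03,"spin":0,"grip":0},{"x":0,"y":0,"z":-0.03,"spin":0,"grip":0},{"x":0,"y":0,"z":-0.03,"spin":0,"grip":0}])

```text
time_s: 17.15
ee_pos: [0.4892, -0.0686, 0.1264]
tool_rot: [[0.997, -0.078, -0.001], [-0.078, -0.997, 0.0], [-0.001, -0.0, -1.0]]
wrist_force: [0.8, -0.1, 0.3]
grip_width: 0.085
```

>>> send_rows(motion=[{"x":0,"y":0,"z":-0.02,"spin":0,"grip":0},{"x":0,"y":0,"z":0,"spin":0,"grip":0},{"x":0,"y":0,"z":0,"spin":0,"grip":0},{"x":0,"y":0,"z":0,"spin":0,"grip":0},{"x":0,"y":0,"z":0,"spin":0,"grip":0}])

```text
time_s: 17.57
ee_pos: [0.4885, -0.0684, 0.1438]
tool_rot: [[0.997, -0.078, -0.003], [-0.078, -0.997, 0.001], [-0.003, -0.001, -1.0]]
wrist_force: [0.4, -0.3, -0.2]
grip_width: 0.0857
```

Run:
```python
from h import *
s=env.state();print(s["ee_pos"],s["wrist_force"])
p=env.snapshot("wrist");save(p,"w5.png")
for q in("rod","mat"):
    print(q,[(np.round(d["location"],3).tolist(),round(d["p"],2)) for d in env.place_of(p,q)])
p=env.snapshot("scene")
for q in("rod","phone","padlock","oil_can","blank_box"):
    print(q,[(np.round(d["location"],3).tolist(),round(d["p"],2)) for d in env.place_of(p,q)])
```

```text
[ 0.48847783 -0.06843834  0.14383277] [ 0.37873831 -0.33598452 -0.20046526]
rod [([0.286, -0.339, 0.013], 0.84), ([0.453, -0.06, 0.02], 0.62)]
mat [([0.46, -0.111, 0.001], 0.76)]
rod [([0.409, -0.568, 0.016], 0.64), ([0.458, -0.067, 0.021], 0.56), ([0.404, -0.32, -0.0], 0.4)]
phone [([0.592, 0.509, -0.003], 0.97)]
padlock [([0.404, -0.318, -0.001], 0.52)]
oil_can [([0.404, 0.342, 0.001], 0.56)]
blank_box [([0.617, -0.468, -0.0], 0.67)]
```

View pics/w5.png

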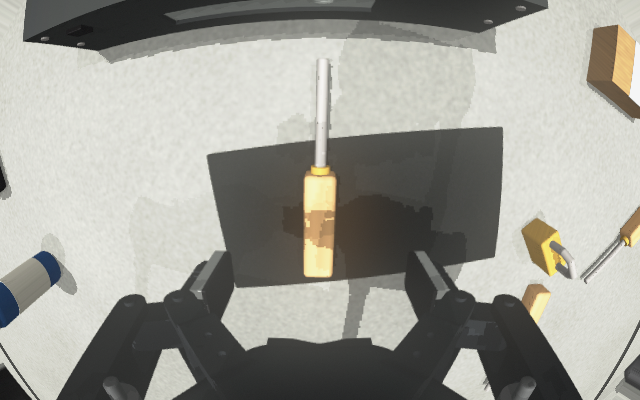

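The rod lies flat with its handle fully on the mat at (320,225) and its tip (323,60) clear of the case. The gripper is free and the bystanders are where they were.

```bash
python3 -c "
from bench import env
print(env.job_done())"
```

```text
the job is handed in; nothing more can be done
None
```

The job is done and handed in at about 18 s of the 67 s allowed; no verdict is reported on handing in.

**What I did:**
- I took the leftmost rod, the one on the mat, and gripped it by the front of the handle.
- I touched the plate at 4 N and slid about 3 mm left, where the shaft dropped into the hole.
- I pushed against the latch at about 10 N until it tripped and the drawer sprang open.
- I drew the rod straight out and laid it back on the mat.

**Last checks:**
- **Drawer:** the scene picture taken while the rod was still in showed it standing wide open. I judged this by eye and did not measure it or look again after withdrawing.
- **Rod:** it lies at about (0.455, -0.065), height about 0.02 m, against a mat centre of (0.46, -0.115). Its tip is clear of the case.
- **Robot:** the gripper is open at 0.14 m height, with wrist force under 0.6 N.
- **Bystanders:** all four are within about 5 mm of their starting estimates in the scene picture, which is close to the networks' 4 mm accuracy.

My first wrist-camera estimate put the plate about 14 mm too far away. The picture was taken while the arm was still settling. Feeling for contact corrected it.

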